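# Open the ratchet file rack for the next evidence carton

## Robot

A 6-joint arm with a two-finger parallel gripper is mounted at the origin on the work surface. World frame = base frame: x ahead of the robot, y to its left, z up, the work surface at z = 0. Lengths are in m, angles in rad, forces in N, time in s.
With the tool pointing down it reaches from about 0.25 to 0.725 m from the base axis. Payload 4 kg.
Tool frame: the origin (TCP) lies between the finger pads; the fingertips stand 8 mm ahead of it and the grasp point (between the pads) lies 11 mm behind it (bot.tip_reach is the distance from the TCP to the fingertips, in m); z points along the fingers, y is the line along which they close (so a half turn about z gives the same grasp; the last joint's range is limited). The gripper opens to 85 mm and grips with 20 to 120 N. Pads are 22 mm wide; open, the fingers measure 114 mm over their backs; the gripper's body (76 mm by 85 mm) begins 54 mm behind the grasp point. The pads swing forward as they close: fully open they stand 13 mm farther back than shut.
Start: joints at [-1.155, 0.241, 0.005, 1.335, 0, 1.571], TCP at [0.202, -0.457, 0.239] pointing down, gripper open.
Joint ranges: [-2.72, 2.72], [-1.05, 1.87], [-1.09, 1.28], [-1.99, 2.15], [-1.42, 1.44], [-3.14, 3.14]. Speed limits (rad/s): [2.79, 2.79, 3.14, 3.14, 3.14, 3.14].

## Interface

Orientations are given as a unit quaternion [x, y, z, w].
In Python, from workcell import bot gives the robot as it stands.
- The arm moves only by the tool move_arm, never from a script. Its argument "deltas" is a list of rows, each a list of 7 numbers: the opening, from 0 (shut) to 1 (fully open), then the shift along the tool's x, y, z in mm, then the turn, a rotation vector about the tool's x, y, z in degrees. In form: [[gripper, tx, ty, tz, ax, ay, az], ...]. A call has 1 to 10 rows; each row shifts and turns the commanded pose from where the row before left it, along the tool's axes as they then stand; what a row does not reach is not made up. A row lasts 1/12 s, in which the tool goes at most 41.7 mm and 7.16 degrees, less where a joint would pass 70% of its speed; a pose out of reach is approached as far as the arm can. A call is refused whole if a number of a shift passes 41.7 or a number of a turn 7.16, either way. A call with a gripper value outside its range is refused whole. The fingers move at their own pace and stop on an object; the grip force is fixed at half the most. Time passes only in rows, so rows that do not move let the fingers close. It gives the time, the measured TCP pose, the force, the opening and the grip force at its end, in the units of the state.
- bot.get_obs(): the state, without advancing time (a new reading comes with each control period).
- bot.camera(name): name is "scene" or "top"; returns the picture (480x640x3 uint8, blue, green, red); there is no depth.
- bot.calibration(name): a dict with "K" (3x3 intrinsics, pixels), "position" and "orientation" of the camera in the world. Camera axes: x right, y down, z forward; pixel columns grow to the right and rows downward; lengths in m; the calibration is good to about 2 mm. A picture is of the moment at which its call begins. calibration takes no time and is no camera call.
- bot.job_done(): hands the job in; it is judged then, once.
Trained networks look in the newest picture that a camera, given by its name, has taken for a name from the list of things; names that differ only in an ending like _2 or _b are one class to them, and where a whole thing is asked for, a point or a joint stands for the part that bears it (a point fixed in the world has none). Each returns a list of dicts, best first, with "conf" (0 to 1); they miss things now and then, are a little off and sometimes report something else, mostly with a low value. They report only what shows in the picture. A call takes as long as a camera call.
- bot.outline_of(query, camera): "pixels" (480x640 bool, what is visible of it) and "rect" ([left, top, width, height] in pixels, round what is visible of it).
The state is a dict: "clock": time; "joint_pos": joint angles; "joint_vel": joint speeds; "tau": joint torques, N m; "eef_pos": TCP position; "tool_rot": TCP orientation; "ft_force": force on the tool from outside, world axes, zero at the start; "ft_torque": the same for the moment, N m; "grip_width": finger opening in m; "grasp_force": force on a finger pad.
Only numpy, scipy, OpenCV 4.12 (cv2) and the standard library are available. Lean on these libraries where they do the work, as an engineer would, in place of code of your own. Each camera call takes 0.05 s, during which the arm holds its last target. There are 200 camera calls.

## Task

Open up the evidence file rack for the next carton: press and hold down the yellow release on its sliding stop and push the stop back along the toothed bar, away from the filed cartons, until it comes up against the rear post. Then let the release spring up again and take your hand away. The filed cartons and everything else on the counter stay where they are, upright, and are not picked up.

Things in the scene. Friction and masses are not known exactly. Their poses are not given: they have to be found in the camera images.
- rack: Dark blue steel file rack screwed to the counter, base plate 400 x 215 x 4. Origin on the counter; x = 'back' (the way to push the stop), y = from the carton lane (y -72 to +42) towards the bar, z up. Toothed bar (22 across, 8 pitch) along x at y +95, 45 high, between dark posts 60 high: front post x -200 to -180, rear post x +160 to +180. Fixed end plate 95 high at x -205.
- stop (a joint): Slide of the stop (grey face plate 145 wide, 96 high, and its carriage on the bar) along rack +x, m: 0 = face at rack x -100 mm, 0.17 = carriage against the rear post, fully back. Friction about 1 N plus 6 N per m/s. With the release up the ratchet blocks it from going back (up to 8 mm play) but lets it click forward; with the release pressed it runs free both ways.
- release (a joint): Travel of the yellow release, m: 0 up, 0.009 fully down, positive down; in an ordinary notch it rests at about 0.0013. Spring 4 N at the top to 8.5 N fully down; springs up by itself. The ratchet is free from 0.0045 on. Let go over a tooth it may rest part-way; with the stop beyond 0.163 it comes fully up.
- pad_top (a point): Centre of the top of the yellow release pad, 56 long (rack x) x 46 wide (rack y), on the stop's carriage above the bar; 79 to 80 above the counter when up. Axes as the rack's. Moves with the stop and the press. Ahead of the pad (rack -x) all is lower than the pad; the stop's face plate, 96 high, ends 30 to the side of this point (rack -y) and 42 ahead of it.
- wall_face (a point): Centre of the front (rack -x) side of the black upright wall on the carriage, behind the pad: 52 wide (rack y), 16 thick, top 105 above the counter, 25 above the pad. This point is 92 high, 30 behind the pad's centre (2 from the pad's edge). A finger that holds the pad down can push the stop back against this wall.
- carton_a: brown cardboard evidence carton with a white label and a red seal strip over its top, 30 thick (its x) x 115 wide (its y) x 95 high, 0.2 kg, loose; origin at the centre of its underside. Filed in the rack, next to the fixed end plate, standing on the base plate.
- carton_b: brown cardboard evidence carton with a white label and a red seal strip over its top, 30 thick (its x) x 115 wide (its y) x 95 high, 0.2 kg, loose; origin at the centre of its underside. Filed in the rack, in the middle.
- carton_c: brown cardboard evidence carton with a white label and a red seal strip over its top, 30 thick (its x) x 115 wide (its y) x 95 high, 0.2 kg, loose; origin at the centre of its underside. Filed in the rack, nearest the stop.
- next_carton: brown cardboard evidence carton with a white label and a red seal strip over its top, 30 thick (its x) x 115 wide (its y) x 95 high, 0.2 kg, loose; origin at the centre of its underside. The carton to be filed later; stands on the counter beside the bar, about level with the filed ones.
- tape_roll: Roll of amber tape lying flat on the counter on the bar's side of the rack, near its rear, 84 across, 24 high; origin at the centre of its underside. Loose.
- swab_tube: Clear capped tube with a blue cap, 34 across, 95 high, standing on the counter behind the rear end of the rack; origin at the centre of its underside. Loose.
- wipes: White and yellow wipes canister with a blue lid, 88 across, 182 high, standing to the robot's right; origin at the centre of its underside. Loose.
- stapler: Black stapler, 150 x 36 x 50 high, lying to the robot's left; origin at the centre of its underside, x along it. Loose.

How it is judged:
By the outcome, as a careful person would: the job done as asked, in the order asked, and still so for the second after the job is handed in, with the robot touching nothing.
It also fails if it takes over 38 s, if anything falls off the work surface, if the arm or the gripper's body presses on something with over 40 N, if the wrist force passes 120 N, or if a joint passes its speed limit or range.

## Working session

There is one attempt and no reset: what is moved stays moved. The work goes in short steps, Python scripts to look and compute and a tool call to move; the robot and the scene stay as the last step left them, time stands still between calls to the robot, and variables do not carry over. Pictures are saved under pics/ and viewed, at most 10 in all, crops included, and the job is handed in when it is done.

Besides the shell and the picture viewer there is one more tool, called after ">>>" as name(argument=value, ...), one argument or row to a line, values as JSON. move_arm: Moves the arm, as the interface text tells. Its arguments: {"type":"object","properties":{"deltas":{"type":"array","items":{"type":"array","items":{"type":"number"}}}},"required":["deltas"]}

```bash
mkdir -p pics; cat > h.py <<'E'
import numpy as np,cv2
from scipy.spatial.transform import Rotation as R
from workcell import bot
def ray(cam,px):
    c=bot.calibration(cam);K=np.array(c["K"]);d=R.from_quat(c["orientation"]).as_matrix()@np.linalg.inv(K)@[px[0],px[1],1]
    return np.array(c["position"]),d
def at_z(cam,px,z):
    p,d=ray(cam,px);return p+d*(z-p[2])/d[2]
def proj(cam,X):
    c=bot.calibration(cam);q=R.from_quat(c["orientation"]).as_matrix().T@(np.array(X)-c["position"]);q=np.array(c["K"])@q;return q[:2]/q[2]
E
python3 - <<'E'
from h import *
for c in("top","scene"):
    cv2.imwrite(f"pics/{c}0.png",bot.camera(c)); k=bot.calibration(c);print(c,k)
    for q in("release","pad_top","wall_face","stop","rack"):
        for o in bot.outline_of(q,c)[:2]:
            m=o["pixels"].astype(np.uint8);r=cv2.minAreaRect(cv2.findNonZero(m));print(c,q,round(o["conf"],2),o["rect"],m.sum(),np.round(cv2.boxPoints(r)).tolist())
o=bot.get_obs();print(o["clock"],o["tool_rot"],o["eef_pos"],o["ft_force"],bot.tip_reach)
E
```

```text
top {'K': array([[568.45873795,   0.        , 330.97575893],
       [  0.        , 568.45873795, 246.55742821],
       [  0.        ,   0.        ,   1.        ]]), 'position': array([ 0.31858106, -0.0316212 ,  1.84714891]), 'orientation': array([-0.70319684,  0.70794492, -0.0404059 ,  0.0519188 ])}
top release 0.63 [304.0, 234.7, 24.1, 20.7] 263 [[306.0, 250.0], [311.0, 235.0], [328.0, 241.0], [324.0, 256.0]]
top release 0.63 [250.6, 225.7, 142.0, 101.0] 7063 [[249.0, 284.0], [271.0, 220.0], [392.0, 262.0], [370.0, 326.0]]
top pad_top 0.82 [307.4, 236.6, 21.2, 22.1] 258 [[306.0, 250.0], [311.0, 236.0], [328.0, 242.0], [323.0, 255.0]]
top wall_face 0.57 [287.1, 234.4, 45.6, 59.1] 713 [[285.0, 293.0], [307.0, 232.0], [334.0, 242.0], [312.0, 303.0]]
top stop 0.93 [286.2, 236.5, 47.5, 54.9] 713 [[285.0, 291.0], [306.0, 232.0], [335.0, 242.0], [313.0, 301.0]]
top rack 0.86 [250.2, 226.6, 140.5, 98.4] 6973 [[249.0, 284.0], [271.0, 220.0], [391.0, 262.0], [369.0, 326.0]]
top rack 0.71 [350.6, 216.8, 24.6, 28.4] 348 [[348.0, 219.0], [373.0, 219.0], [373.0, 244.0], [348.0, 244.0]]
scene {'K'
[... 204 characters left out ...]
.91366032]), 'orientation': array([ 0.84190598,  0.28137655, -0.14760527, -0.43615851])}
scene pad_top 0.69 [317.0, 214.6, 18.9, 14.6] 171 [[318.0, 216.0], [334.0, 213.0], [336.0, 225.0], [320.0, 229.0]]
scene wall_face 0.85 [302.9, 187.2, 39.6, 54.3] 1201 [[304.0, 188.0], [337.0, 185.0], [342.0, 241.0], [309.0, 244.0]]
scene stop 0.89 [305.1, 188.3, 35.5, 56.8] 1199 [[294.0, 192.0], [324.0, 181.0], [344.0, 235.0], [314.0, 246.0]]
scene rack 0.68 [233.7, 189.6, 130.3, 83.6] 5308 [[226.0, 222.0], [347.0, 170.0], [372.0, 227.0], [250.0, 279.0]]
0.6 [ 9.78465617e-01  2.06409875e-01 -8.45856037e-07  1.48292173e-05] [ 0.20196635 -0.45740332  0.23931215] [-0.35542827 -0.06449155 -0.24391485] 0.008
```

View pics/top0.png

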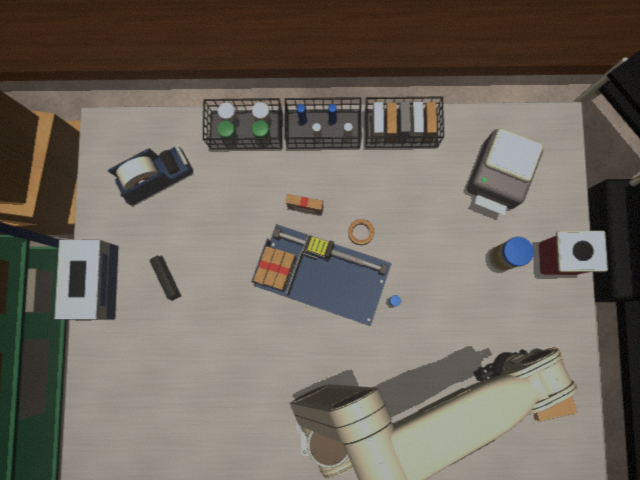

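View pics/scene0.png

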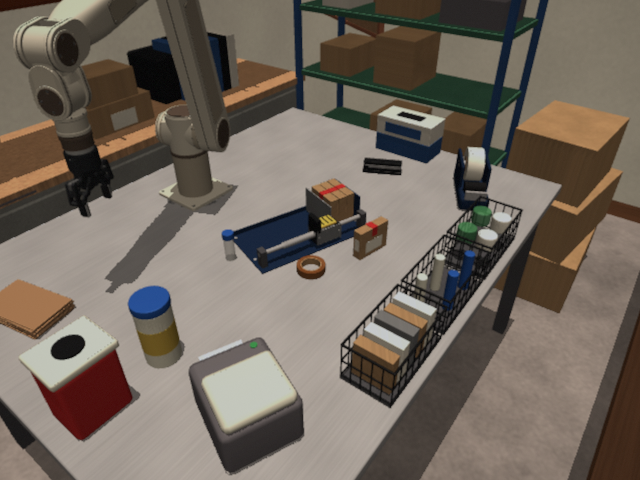

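```bash
python3 - <<'E'
from h import *
im=bot.camera("top");cv2.imwrite("pics/t1.png",cv2.resize(im[210:335,240:400],None,fx=5,fy=4.8,interpolation=cv2.INTER_CUBIC)[:600])
B=np.array([at_z("top",p,.004)[:2] for p in [(249,284),(271,220),(391.5,262),(369.5,326)]])
print(B, np.linalg.norm(B[1]-B[0]),np.linalg.norm(B[2]-B[1]))
m=bot.outline_of("pad_top","top")[0]["pixels"]
hsv=cv2.cvtColor(im,cv2.COLOR_BGR2HSV);y=cv2.inRange(hsv,(22,110,60),(38,255,255));y[:225]=0;y[270:]=0;y[:,:295]=0;y[:,340:]=0
for mm in(m.astype(np.uint8),y):
    r=cv2.minAreaRect(cv2.findNonZero(mm));M=cv2.moments(mm,True);c=(M["m10"]/M["m00"],M["m01"]/M["m00"]);print(r,c,at_z("top",c,.079))
sc=bot.camera("scene");ms=bot.outline_of("pad_top","scene")[0]["pixels"].astype(np.uint8);M=cv2.moments(ms,True);c=(M["m10"]/M["m00"],M["m01"]/M["m00"]);print("scene",c,at_z("scene",c,.079))
cv2.imwrite("pics/s1.png",cv2.resize(sc[170:280,220:380],None,fx=5,fy=5,interpolation=cv2.INTER_CUBIC))
E
```

```text
[[ 0.44024908  0.26494843]
 [ 0.65076361  0.19501945]
 [ 0.50869989 -0.19886609]
 [ 0.30289632 -0.12438514]] 0.22182522200351865 0.418721775939742
((308.2408752441406, 266.4124450683594), (27.970853805541992, 66.1513671875), 25.016895294189453) (311.87071651090343, 252.8380062305296) [0.53166197 0.05658297 0.079     ]
((317.45001220703125, 245.64999389648438), (18.341209411621094, 14.230249404907227), 18.434947967529297) (317.4349442379182, 245.62081784386618) [0.55434886 0.03907341 0.079     ]
scene (326.3893129770992, 220.67175572519085) [0.5652111  0.03498906 0.079     ]
```

View pics/t1.png

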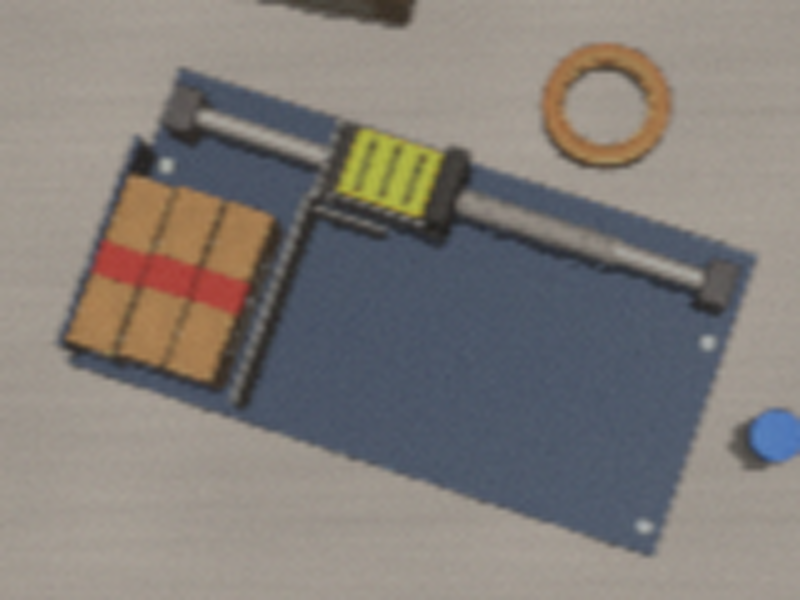

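View pics/s1.png

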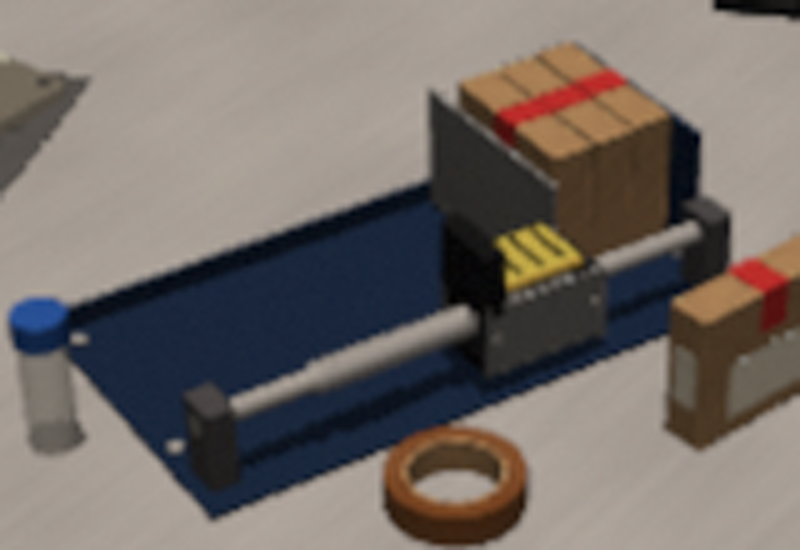

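```bash
cat >> h.py <<'E'
from scipy.optimize import least_squares
P=[(183,68,-.2,.1075,.004),(755,257,.2,.1075,.004),(652,553,.2,-.1075,.004),(185,110,-.19,.095,.06),(716,284,.17,.095,.06)]
def rk(s,x,y): c,n=np.cos(s[2]),np.sin(s[2]); return np.array([s[0]+c*x-n*y,s[1]+n*x+c*y])
def fitrack():
    f=lambda s:np.concatenate([proj("top",[*rk(s,x,y),z])-[240+(u+.5)/5-.5,210+(v+.5)/4.8-.5] for u,v,x,y,z in P])
    r=least_squares(f,[.47,.03,-1.916]);return r.x,r.fun
def to_rack(s,p): d=np.array(p[:2])-s[:2];c,n=np.cos(s[2]),np.sin(s[2]);return np.array([c*d[0]+n*d[1],-n*d[0]+c*d[1]])
def report(s):
    o=bot.get_obs();q=R.from_quat(o["tool_rot"]);p=o["eef_pos"];print("rack xy",to_rack(s,p)*1e3,"z",p[2]*1e3,"F",o["ft_force"],"clk",o["clock"]);return o,q
E
python3 - <<'E'
from h import *
s,f=fitrack();print(s,np.degrees(s[2]),f.round(1))
for c in[(317.45,245.63),(318.0,245.5)]: print("pad rack",to_rack(s,at_z("top",c,.0785))*1e3)
print("scene pad",to_rack(s,at_z("scene",(326.4,220.7),.0785))*1e3)
u=(220+(np.array([537,256])+.5)/5)-.5; print(to_rack(s,at_z("scene",(220+537.5/5-.5,170+256.5/5-.5),.0785))*1e3)
wc=bot.outline_of("wipes","top");print(wc and at_z("top",np.array(wc[0]["rect"][:2])+np.array(wc[0]["rect"][2:])/2,.18))
o,q=report(s)
g=rk(s,-.055,.095); t=np.array([*rk(s,-.055+0,.095),.13])
M=q.as_matrix();print("goal",t,"shift in current tool axes mm",M.T@(t-o["eef_pos"])*1e3)
yaw=np.arctan2(M[1,1],M[0,1]);print("turn about tool z",np.degrees(-(s[2]-yaw)))
E
```

```text
[ 0.46162738  0.02542387 -1.90327399] -109.04956662439571 [-0.5  2.8  0.9  2.1  0.8  3.7 -1.3 -4.1  0.  -4.5]
pad rack [-43.15143675  83.23276953]
pad rack [-41.64695     84.17361516]
scene pad [-43.21037663  94.32565784]
[-44.40834937  95.79167956]
[ 0.51025038 -0.53346533  0.18      ]
rack xy [541.12729468 -87.87064401] z 239.31852866380422 F [-0.25448638  0.28654377  0.08298434] clk 0.85
goal [0.56937609 0.04640521 0.13      ] shift in current tool axes mm [ 539.63095401 -312.43000364  109.29725934]
turn about tool z 42.876088001648235
```

```bash
cat >> h.py <<'E'
def fitrack():
    f=lambda s:np.concatenate([proj("top",[*rk(s,x,y+(s[3] if z<.01 else 0)),z])-[240+(u+.5)/5-.5,210+(v+.5)/4.8-.5] for u,v,x,y,z in P])
    r=least_squares(f,[.47,.03,-1.916,.02]);return r.x,r.fun
E
python3 - <<'E'
from h import *
s,f=fitrack();print(s,np.degrees(s[2]),f.round(1))
print("pad rack",to_rack(s,at_z("top",(317.8,245.5),.0785))*1e3)
print("scene pad",to_rack(s,at_z("scene",(220+537.5/5-.5,170+256.5/5-.5),.0785))*1e3)
o,q=report(s)
t=np.array([*rk(s,-.045,.095),.13])
M=q.as_matrix();print("goal",t,"shift in current tool axes mm",M.T@(t-o["eef_pos"])*1e3)
yaw=np.arctan2(M[1,1],M[0,1]);print("turn about tool z",np.degrees(-(s[2]-yaw)))
E
```

```text
[ 0.45008531  0.0300323  -1.91183218  0.02159213] -109.53991509210552 [ 0.7 -0.2  1.8  0.   1.2  1.4 -2.3 -1.  -1.3 -0.3]
pad rack [-42.47703531  96.02729577]
scene pad [-44.74389599 107.82682489]
rack xy [542.34210391 -70.81770556] z 239.31852866380422 F [-0.25448638  0.28654377  0.08298434] clk 0.85
goal [0.55466499 0.04066666 0.13      ] shift in current tool axes mm [ 523.85544889 -313.12335814  109.29789782]
turn about tool z 43.36643646935804
```

```bash
python3 - <<'E'
from h import *
s,f=fitrack()
for u,v in[(583,263),(553,222),(567,242)]: print("s",to_rack(s,at_z("scene",(220+(u+.5)/5-.5,170+(v+.5)/5-.5),.079))*1e3)
for u,v in[(362,128),(447,150),(425,217),(335,193)]: print("t",to_rack(s,at_z("top",(240+(u+.5)/5-.5,210+(v+.5)/4.8-.5),.079))*1e3)
# posts tops rear in scene, and plate far corner
for u,v,z in[(209,395,.06),(706,210,.06),(212,519,.004),(72,320,.004)]: print("p",to_rack(s,at_z("scene",(220+(u+.5)/5-.5,170+(v+.5)/5-.5),z))*1e3)
E
```

```text
s [-63.19500302 130.04954675]
s [-73.55530634  82.88239176]
s [-68.11563094 105.96585914]
t [-69.42066634 117.63649415]
t [-14.0531255  121.37629376]
t [-12.52818468  75.18265692]
t [-71.12955854  71.59657776]
p [175.69838388  98.68966374]
p [-178.9123689   101.63920865]
p [197.94842253 135.90650695]
p [180.30818424 -86.99889232]
```

>>> move_arm(
  deltas=[
    [0, 36, -21, 0, 0, 0, 0],
    [0, 36, -21, 0, 0, 0, 0],
    [0, 36, -21, 0, 0, 0, 0],
    [0, 36, -21, 0, 0, 0, 0],
    [0, 36, -21, 0, 0, 0, 0],
    [0, 36, -21, 0, 0, 0, 0],
    [0, 36, -21, 0, 0, 0, 0],
    [0, 36, -21, 0, 0, 0, 0],
  ],
)

```text
clock: 1.52
eef_pos: [0.3983, -0.1857, 0.2396]
tool_rot: [0.978, 0.206, 0.0, 0.0]
ft_force: [0.7, -1.1, -0.2]
grip_width: -0.0002
grasp_force: 0.0
```

```bash
python3 - <<'E'
from h import *
s,f=fitrack();o,q=report(s)
t=np.array([*rk(s,-.042,.098),.13]);M=q.as_matrix();print(M.T@(t-o["eef_pos"])*1e3)
E
```

```text
rack xy [220.59007298  23.39066921] z 239.6418464342734 F [ 0.74445314 -1.06651609 -0.19692457] clk 1.5167
[ 234.4506553  -139.81206654  109.66726693]
```

>>> move_arm(
  deltas=[
    [0, 33.5, -20, 0, 0, 0, 0],
    [0, 33.5, -20, 0, 0, 0, 0],
    [0, 33.5, -20, 0, 0, 0, 0],
    [0, 33.5, -20, 0, 0, 0, 0],
    [0, 33.5, -20, 0, 0, 0, 0],
    [0, 33.5, -20, 0, 0, 0, 0],
    [0, 33.5, -20, 0, 0, 0, 0],
    [0, 0, 0, 20, 0, 0, 7],
    [0, 0, 0, 20, 0, 0, 7],
    [0, 0, 0, 20, 0, 0, 7],
  ],
)

```text
clock: 2.35
eef_pos: [0.5563, 0.0331, 0.1785]
tool_rot: [1.0, 0.029, 0.0, -0.002]
ft_force: [-0.6, -0.1, -0.8]
grip_width: 0.0002
grasp_force: 0.0
```

>>> move_arm(
  deltas=[
    [0, 0, 0, 20, 0, 0, 7],
    [0, 0, 0, 20, 0, 0, 7],
    [0, 0, 0, 10, 0, 0, 7],
    [0, 0, 0, 0, 0, 0, 1.4],
    [0, 0, 0, 0, 0, 0, 0],
  ],
)

```text
clock: 2.77
eef_pos: [0.5448, -0.0732, 0.1284]
tool_rot: [0.995, -0.089, -0.005, -0.043]
ft_force: [1.1, 0.7, 0.9]
grip_width: 0.0005
grasp_force: 0.0
```

```bash
python3 - <<'E'
from h import *
s,f=fitrack();o,q=report(s);M=q.as_matrix();print("yaw",np.degrees(np.arctan2(M[1,1],M[0,1])))
sc=bot.camera("scene");c=cv2.resize(sc[150:250,260:380],None,fx=6,fy=6,interpolation=cv2.INTER_CUBIC)
tp=o["eef_pos"]+M[:,2]*.008;
for X in(tp,[tp[0],tp[1],.079]): p=(proj("scene",X)-[260,150])*6+2.5;cv2.circle(c,tuple(int(v) for v in p),4,(255,0,255),-1);print(p)
cv2.imwrite("pics/s2.png",c)
E
```

```text
rack xy [ 65.61229814 123.83568586] z 128.3527301216169 F [1.07870245 0.71339889 0.85034659] clk 2.7667
yaw -100.29816450546544
[232.77099238 441.53133477]
[235.19270752 512.02526727]
```

View pics/s2.png

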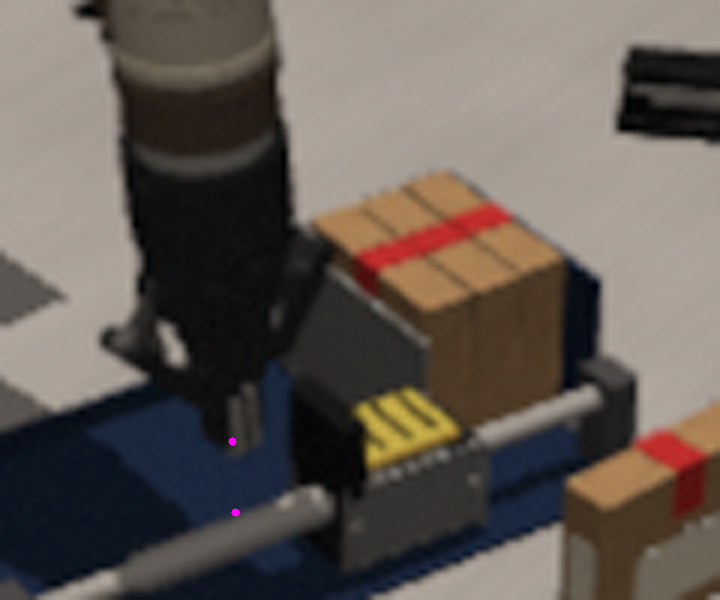

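```bash
python3 - <<'E'
from h import *
o=bot.get_obs()
for k in("clock","joint_pos","joint_vel","tau","eef_pos","tool_rot"):print(k,np.round(o[k],3))
E
```

```text
clock 2.817
joint_pos [-0.177  0.42  -0.038  1.127  0.086  3.141]
joint_vel [ 0.046 -0.015  0.018 -0.001  0.005 -0.001]
tau [ -1.226 -42.991  22.731   0.158   0.17    0.   ]
eef_pos [ 0.546 -0.072  0.129]
tool_rot [ 0.995 -0.088 -0.004 -0.043]
```

>>> move_arm(
  deltas=[
    [0, 0, 0, 0, 0, 0, 0],
  ],
)

```text
clock: 2.9
eef_pos: [0.5466, -0.0702, 0.1301]
tool_rot: [0.995, -0.086, -0.003, -0.043]
ft_force: [-0.8, -0.4, 0.1]
grip_width: 0.0004
grasp_force: 0.0
```

>>> move_arm(
  deltas=[
    [0, 0, 0, -10, 0, 0, -7],
    [0, 0, 0, -10, 0, 0, -7],
    [0, 0, 0, 0, 0, 0, -7],
    [0, 0, 0, 0, 0, 0, -7],
    [0, 0, 0, 0, 0, 0, -7],
    [0, 0, 0, 0, 0, 0, -7],
    [0, 0, 0, 0, 0, 0, -7],
    [0, 0, 0, 0, 0, 0, -7],
    [0, 0, 0, 0, 0, 0, -7],
    [0, 0, 0, 0, 0, 0, -7],
  ],
)

```text
clock: 3.73
eef_pos: [0.5468, -0.0704, 0.1504]
tool_rot: [0.863, 0.504, 0.023, -0.037]
ft_force: [0.2, -0.3, -0.1]
grip_width: -0.0
grasp_force: 0.0
```

```bash
cat >> h.py <<'E'
def plan(s,x,y,z):
    o,q=report(s);M=q.as_matrix();c,n=np.cos(s[2]),np.sin(s[2])
    # target: tool y = rack +y, z down, tool x = -rack x
    T=np.array([[-c,-n,0],[-n,c,0],[0,0,-1]]).T; e=np.degrees(R.from_matrix(M.T@T).as_rotvec())
    d=np.array([*rk(s,x,y),z])-o["eef_pos"]
    print("turn",e.round(2),"shift now",(M.T@d*1e3).round(1),"shift after turn",(T.T@d*1e3).round(1),"j",np.round(o["joint_pos"],2))
E
python3 - <<'E'
from h import *
s,f=fitrack();plan(s,-.040,.098,.13)
E
```

```text
rack xy [ 62.32624019 124.74275507] z 150.44611580291803 F [ 0.1515301  -0.25309714 -0.11716642] clk 3.7333
turn [-1.92 -4.57 -9.87] shift now [ 94.3 -42.9  29.5] shift after turn [102.3 -26.7  20.4] j [-0.17  0.4  -0.01  1.17  0.09  1.91]
```

>>> move_arm(
  deltas=[
    [0, 0, 0, 0, -1, -2.3, -5],
    [0, 0, 0, 0, -1, -2.3, -5],
    [0, 25, -7, 0, 0, 0, 0],
    [0, 25, -7, 0, 0, 0, 0],
    [0, 25, -7, 0, 0, 0, 0],
    [0, 27, -6, 0, 0, 0, 0],
    [0, 0, 0, 10, 0, 0, 0],
    [0, 0, 0, 10, 0, 0, 0],
    [0, 0, 0, 0, 0, 0, 0],
  ],
)

```text
clock: 4.48
eef_pos: [0.5538, 0.0338, 0.1273]
tool_rot: [0.818, 0.575, -0.002, -0.001]
ft_force: [-1.0, -0.6, -0.9]
grip_width: 0.0001
grasp_force: 0.0
```

```bash
python3 - <<'E'
from h import *
s,f=fitrack();plan(s,-.040,.098,.13);o=bot.get_obs();M=R.from_quat(o["tool_rot"]).as_matrix()
sc=bot.camera("scene");c=cv2.resize(sc[150:250,260:380],None,fx=6,fy=6,interpolation=cv2.INTER_CUBIC)
tp=o["eef_pos"]+M[:,2]*.008
for X in(tp,[tp[0],tp[1],.079]): p=(proj("scene",X)-[260,150])*6+2.5;cv2.circle(c,tuple(int(v) for v in p),3,(255,0,255),-1)
cv2.imwrite("pics/s3.png",c)
E
```

```text
rack xy [-38.25925306  96.51400497] z 127.34476771724313 F [-1.0080991  -0.57408911 -0.88088009] clk 4.4833
turn [-0.24  0.17 -0.27] shift now [ 1.7  1.5 -2.7] shift after turn [ 1.7  1.5 -2.7] j [ 0.06  0.42 -0.04  1.12 -0.    1.98]
```

View pics/s3.png

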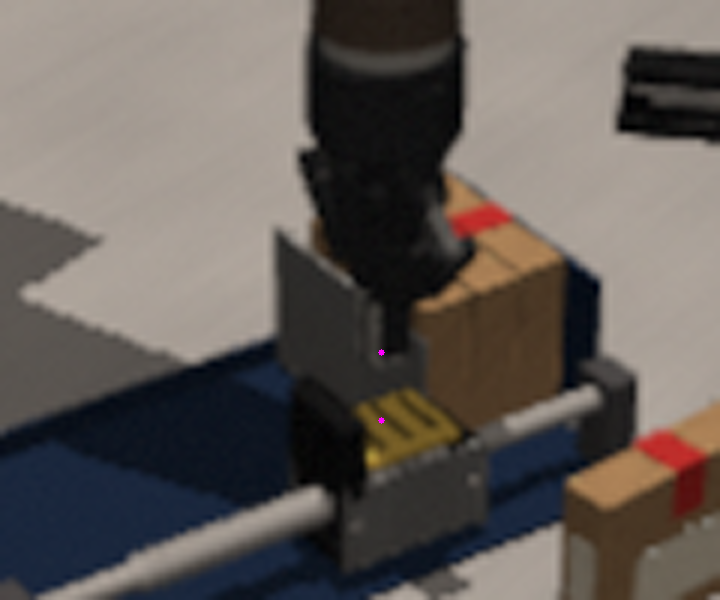

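>>> move_arm(
  deltas=[
    [0, -3, 0, 10, 0, 0, 0],
    [0, -3, 0, 10, 0, 0, 0],
    [0, 0, 0, 10, 0, 0, 0],
    [0, 0, 0, 5, 0, 0, 0],
    [0, 0, 0, 2, 0, 0, 0],
    [0, 0, 0, 2, 0, 0, 0],
  ],
)

```text
clock: 5.03
eef_pos: [0.5529, 0.0265, 0.0895]
tool_rot: [0.819, 0.573, -0.001, -0.0]
ft_force: [0.3, -0.9, -0.6]
grip_width: -0.0002
grasp_force: 0.0
```

>>> move_arm(
  deltas=[
    [0, 0, 0, 2, 0, 0, 0],
    [0, 0, 0, 2, 0, 0, 0],
    [0, 0, 0, 0, 0, 0, 0],
  ],
)

```text
clock: 5.28
eef_pos: [0.5536, 0.0269, 0.0866]
tool_rot: [0.819, 0.574, -0.001, 0.0]
ft_force: [0.1, 0.1, 0.2]
grip_width: -0.0002
grasp_force: 0.3
```

>>> move_arm(
  deltas=[
    [0, 0, 0, 2, 0, 0, 0],
    [0, 0, 0, 2, 0, 0, 0],
    [0, 0, 0, 2, 0, 0, 0],
    [0, 0, 0, 0, 0, 0, 0],
  ],
)

```text
clock: 5.62
eef_pos: [0.5536, 0.027, 0.0811]
tool_rot: [0.819, 0.574, -0.0, 0.0]
ft_force: [-1.7, -1.0, 6.8]
grip_width: -0.0001
grasp_force: 3.5
```

>>> move_arm(
  deltas=[
    [0, 0, 0, 2, 0, 0, 0],
    [0, 0, 0, 0.5, 0, 0, 0],
    [0, 0, 0, 0, 0, 0, 0],
  ],
)

```text
clock: 5.87
eef_pos: [0.5537, 0.0271, 0.0791]
tool_rot: [0.819, 0.574, -0.0, 0.0]
ft_force: [-3.1, -0.3, 7.3]
grip_width: -0.0003
grasp_force: 4.0
```

>>> move_arm(
  deltas=[
    [0, -2, 0, 0, 0, 0, 0],
    [0, -3, 0, 0, 0, 0, 0],
    [0, -4, 0, 0, 0, 0, 0],
    [0, -4, 0, 0, 0, 0, 0],
    [0, -4, 0, 0, 0, 0, 0],
    [0, -4, 0, 0, 0, 0, 0],
    [0, -4, 0, 0, 0, 0, 0],
    [0, -4, 0, 0, 0, 0, 0],
    [0, 0, 0, 0, 0, 0, 0],
  ],
)

```text
clock: 6.62
eef_pos: [0.544, -0.0005, 0.0793]
tool_rot: [0.819, 0.574, 0.0, 0.001]
ft_force: [-1.9, 1.4, 8.6]
grip_width: -0.0002
grasp_force: 3.9
```

```bash
python3 - <<'E'
from h import *
s,f=fitrack();plan(s,.13,.098,.079);o=bot.get_obs();M=R.from_quat(o["tool_rot"]).as_matrix()
sc=bot.camera("scene");c=cv2.resize(sc[150:270,240:380],None,fx=5,fy=5,interpolation=cv2.INTER_CUBIC)
cv2.imwrite("pics/s4.png",c)
E
```

```text
rack xy [-2.64500775 98.74741318] z 79.34068266636528 F [-1.93152533  1.40663512  8.57748935] clk 6.6167
turn [ 0.07  0.01 -0.45] shift now [-132.6    0.3    0.4] shift after turn [-132.6   -0.7    0.3] j [-0.    0.45 -0.14  0.98 -0.    1.92]
```

View pics/s4.png

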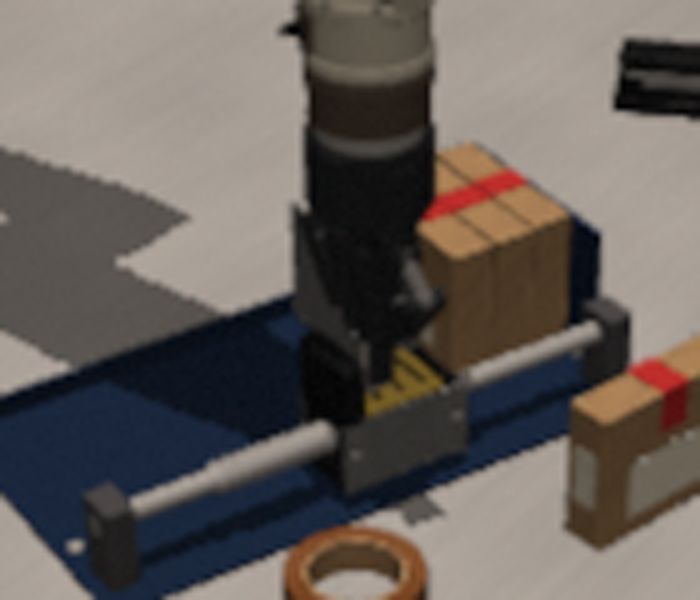

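>>> move_arm(
  deltas=[
    [0, -4, 0, 0, 0, 0, 0],
    [0, -6, 0, 0, 0, 0, 0],
    [0, -8, 0, 0, 0, 0, 0],
    [0, -8, 0, 0, 0, 0, 0],
    [0, -8, 0, 0, 0, 0, 0],
    [0, -8, 0, 0, 0, 0, 0],
    [0, -8, 0, 0, 0, 0, 0],
    [0, -8, 0, 0, 0, 0, 0],
    [0, -6, 0, 0, 0, 0, 0],
    [0, -4, 0, 0, 0, 0, 0],
  ],
)

```text
clock: 7.5
eef_pos: [0.5216, -0.0645, 0.0796]
tool_rot: [0.819, 0.574, 0.001, 0.001]
ft_force: [-0.7, 1.5, 7.7]
grip_width: 0.0001
grasp_force: 3.8
```

```bash
python3 - <<'E'
from h import *
s,f=fitrack();plan(s,.143,.098,.079)
E
```

```text
rack xy [65.17740424 99.0559794 ] z 79.63665235992353 F [-0.7078827   1.54862807  7.66202211] clk 7.5
turn [ 0.16 -0.02 -0.44] shift now [-77.8  -0.5   0.6] shift after turn [-77.8  -1.1   0.6] j [-0.12  0.41 -0.19  0.96 -0.    1.8 ]
```

>>> move_arm(
  deltas=[
    [0, -5, 0, 0.3, 0, 0, 0],
    [0, -7, 0, 0.3, 0, 0, 0],
    [0, -8, 0, 0, 0, 0, 0],
    [0, -8, 0, 0, 0, 0, 0],
    [0, -8, 0, 0, 0, 0, 0],
    [0, -7, 0, 0, 0, 0, 0],
    [0, -5, 0, 0, 0, 0, 0],
    [0, -3, 0, 0, 0, 0, 0],
    [0, -3, 0, 0, 0, 0, 0],
    [0, 0, 0, 0, 0, 0, 0],
  ],
)

```text
clock: 8.33
eef_pos: [0.5037, -0.1159, 0.0793]
tool_rot: [0.819, 0.574, 0.001, 0.002]
ft_force: [0.1, -0.7, 8.1]
grip_width: -0.0001
grasp_force: 3.9
```

>>> move_arm(
  deltas=[
    [0, -2, 0, 0, 0, 0, 0],
    [0, -2, 0, 0, 0, 0, 0],
    [0, -2, 0, 0, 0, 0, 0],
    [0, 0, 0, 0, 0, 0, 0],
  ],
)

```text
clock: 8.67
eef_pos: [0.5018, -0.1212, 0.0793]
tool_rot: [0.819, 0.574, 0.001, 0.002]
ft_force: [0.3, 0.0, 8.5]
grip_width: 0.0
grasp_force: 3.9
```

>>> move_arm(
  deltas=[
    [0, -2, 0, 0, 0, 0, 0],
    [0, -2, 0, 0, 0, 0, 0],
    [0, 0, 0, 0, 0, 0, 0],
  ],
)

```text
clock: 8.92
eef_pos: [0.5005, -0.125, 0.0793]
tool_rot: [0.819, 0.574, 0.001, 0.002]
ft_force: [0.9, -1.4, 7.3]
grip_width: -0.0002
grasp_force: 3.9
```

>>> move_arm(
  deltas=[
    [0, -2, 0, 0, 0, 0, 0],
    [0, -2, 0, 0, 0, 0, 0],
    [0, 0, 0, 0, 0, 0, 0],
  ],
)

```text
clock: 9.17
eef_pos: [0.4995, -0.1277, 0.0794]
tool_rot: [0.819, 0.574, 0.002, 0.001]
ft_force: [1.8, 2.9, 8.7]
grip_width: -0.0002
grasp_force: 3.9
```

>>> move_arm(
  deltas=[
    [0, -2, 0, 0, 0, 0, 0],
    [0, -1, 0, 0, 0, 0, 0],
    [0, 0, 0, 0, 0, 0, 0],
  ],
)

```text
clock: 9.42
eef_pos: [0.4986, -0.1298, 0.0794]
tool_rot: [0.819, 0.574, 0.003, 0.001]
ft_force: [1.1, 4.5, 6.8]
grip_width: 0.0001
grasp_force: 3.9
```

```bash
python3 - <<'E'
from h import *
s,f=fitrack();plan(s,.143,.098,.079)
sc=bot.camera("scene");cv2.imwrite("pics/s5.png",cv2.resize(sc[170:290,220:380],None,fx=5,fy=5,interpolation=cv2.INTER_CUBIC))
E
```

```text
rack xy [134.42660369  99.21569354] z 79.36616101456741 F [1.07780362 4.51827992 6.81976061] clk 9.4167
turn [ 0.24 -0.18 -0.36] shift now [-8.6 -1.2  0.3] shift after turn [-8.6 -1.2  0.4] j [-0.26  0.39 -0.22  0.95  0.    1.66]
```

View pics/s5.png

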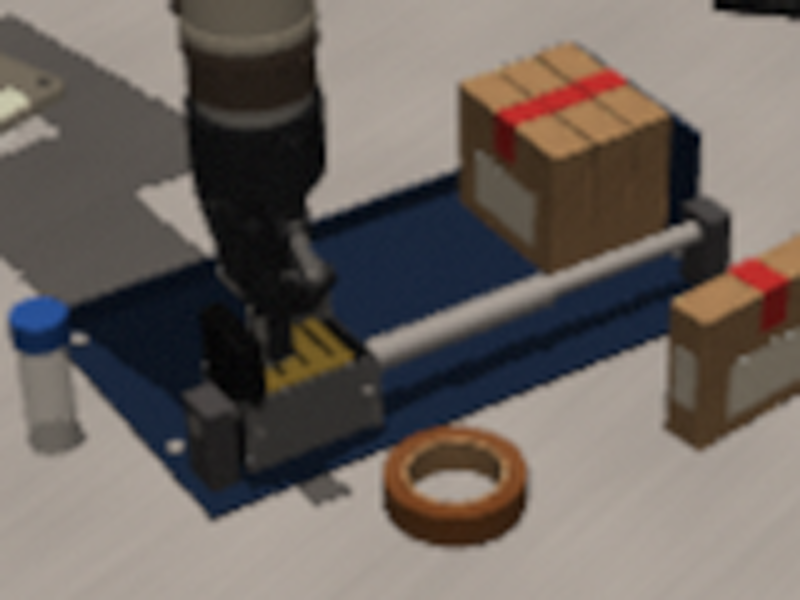

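>>> move_arm(
  deltas=[
    [0, -2, 0, 0, 0, 0, 0],
    [0, -2, 0, 0, 0, 0, 0],
    [0, 0, 0, 0, 0, 0, 0],
    [0, 0, 0, 0, 0, 0, 0],
  ],
)

```text
clock: 9.8
eef_pos: [0.4972, -0.1336, 0.0794]
tool_rot: [0.819, 0.574, 0.002, 0.001]
ft_force: [2.0, 4.6, 8.0]
grip_width: -0.0002
grasp_force: 3.9
```

>>> move_arm(
  deltas=[
    [0, -2, 0, 0, 0, 0, 0],
    [0, -2, 0, 0, 0, 0, 0],
    [0, 0, 0, 0, 0, 0, 0],
    [0, 0, 0, 0, 0, 0, 0],
  ],
)

```text
clock: 10.13
eef_pos: [0.4967, -0.1349, 0.0794]
tool_rot: [0.818, 0.575, 0.005, -0.001]
ft_force: [4.3, 11.9, 7.5]
grip_width: 0.0
grasp_force: 10.9
```

>>> move_arm(
  deltas=[
    [0, 2, 0, 0, 0, 0, 0],
    [0, 0, 0, -3, 0, 0, 0],
    [0, 0, 0, -3, 0, 0, 0],
    [0, 0, 0, -3, 0, 0, 0],
    [0, 1, 0, -4, 0, 0, 0],
    [0, 2, 0, -4, 0, 0, 0],
    [0, 2, 0, -10, 0, 0, 0],
    [0, 0, 0, -20, 0, 0, 0],
    [0, 0, 0, -30, 0, 0, 0],
    [0, 0, 0, -30, 0, 0, 0],
  ],
)

```text
clock: 10.97
eef_pos: [0.4945, -0.1318, 0.1851]
tool_rot: [0.819, 0.574, -0.002, -0.001]
ft_force: [1.0, -0.7, 0.2]
grip_width: 0.0001
grasp_force: 0.0
```

>>> move_arm(
  deltas=[
    [0, 0, -40, -10, 0, 0, 0],
    [0, 0, -40, 0, 0, 0, 0],
    [0, 0, -40, 0, 0, 0, 0],
    [0, 0, -40, 0, 0, 0, 0],
    [0, 0, 0, 0, 0, 0, 0],
    [0, 0, 0, 0, 0, 0, 0],
  ],
)

```text
clock: 11.47
eef_pos: [0.343, -0.0768, 0.195]
tool_rot: [0.819, 0.574, -0.001, 0.0]
ft_force: [1.0, -0.2, -0.5]
grip_width: 0.0001
grasp_force: 0.0
```

```bash
python3 - <<'E'
from h import *
s,f=fitrack();o,q=report(s)
sc=bot.camera("scene");cv2.imwrite("pics/s6.png",cv2.resize(sc[170:290,220:380],None,fx=5,fy=5,interpolation=cv2.INTER_CUBIC))
E
```

```text
rack xy [136.47566118 -65.21285957] z 195.0135317694867 F [ 0.96842937 -0.20923063 -0.45882887] clk 11.4667
```

View pics/s6.png

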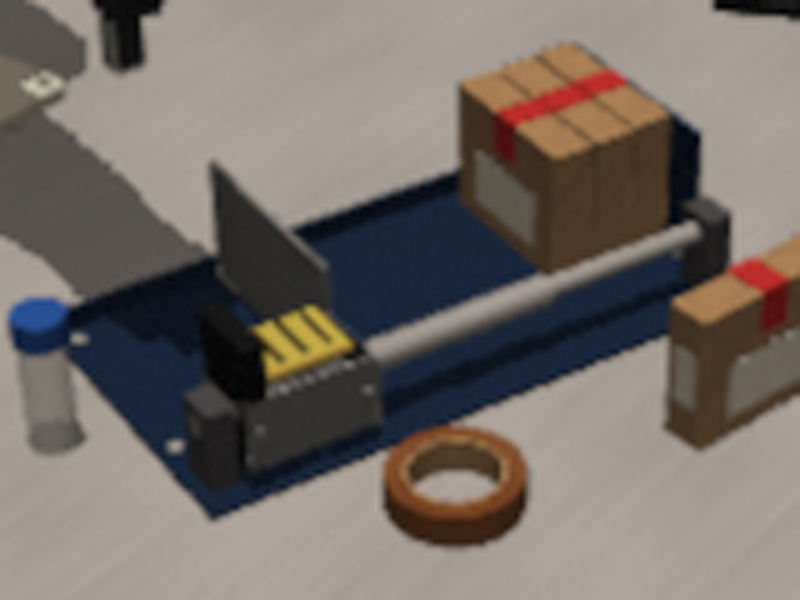

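The stop sits against the rear post: the carriage edge is at about (247,440) and the post at (215,430). The pad is up and the other things in view haven't moved.

```bash
python3 -c "
from workcell import bot
print(bot.job_done())"
```

```text
the job is handed in; nothing more can be done
None
```

The stop is against the rear post with its release sprung back up, the cartons stayed in place, the hand is clear, and the job was handed in at about 11.5 s; the judge's verdict was not shown.

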